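# Shim a circuit-board fixture off its base and hold the wedge

### The job

Turn the fixture's clamp knob a good quarter turn clockwise (seen from above) so that its arm swings clear of the platform. Then take the shim wedge and, with it lying flat on the mat, push its thin edge in under the middle of the platform's front edge until that edge has just lifted off the base, by some 2 to 8 mm (aim for 5), raised by the wedge alone and never by the gripper. Finish while still gripping the wedge in place, holding the platform up; do not let go, and leave the meter, the jar and the spare board where they are.

Things in the scene. Friction and masses are not known exactly. Their poses are not given: they have to be found in the camera images.
- fixture: Fixed steel base on the mat. Origin: on the mat under the middle of the platform's front edge; +x from the open front to the rear hinge, +y to the clamp, z up. Rails 8 mm high, 20 wide, at y = -80 and 80 mm, run from x = 10 to a cross bar at x = 155 to 175; 140 mm of bare mat between them, open in front. Clamp axis at x = 25, y = 112, on an 8 mm high lug (x 7 to 43, y to 130).
- platform (a joint): Tilt in rad of the aluminium platform hinged 165 mm behind its front edge: 0 resting on the base, grows as the front rises (2 mm at the edge 0.0121, 5 mm 0.030, 8 mm 0.0485). 165 x 180 x 6 mm, 0.55 kg (3 N at the front edge), underside 8 mm above the mat, carries a circuit board and two clips, all under 22 mm above the mat.
- platform_front (a point): Middle of the platform's lower front edge: straight above the fixture's origin, 8 mm above the mat at rest; rises with the platform.
- clamp (a joint): Clamp angle in rad, 0 to 0.35 at the start: arm over the platform, which can then rise only about 1 mm. Grows clockwise seen from above to a stop at 1.6; the arm is clear of the platform beyond 1.2. Friction (0.05 N m) keeps it where left. Arm points along the fixture's -y at 0, its -x (front) at 1.57.
- clamp_grip (a point): Centre of the clamp's black knob bar, on the vertical turning axis, 44.5 mm above the mat. Bar 46 mm long, 13 thick, 26 high (31.5 to 57.5 mm above the mat), parallel to the steel arm under it, which reaches 40 mm from the axis, is 12 mm wide and has its top 20.5 mm above the mat.
- wedge: Loose grey plastic wedge, 30 mm wide, 0.06 to 0.12 kg, flat on the mat right of the fixture. Origin: under the centre of its upright grip block (30 x 30, 40 mm high); +x to the thin edge, at x = 115 mm. Taper 3 mm high there, rising 0.18 mm per mm to 21 mm at the block. Touches the platform edge 28 mm past it; 5 mm of lift takes 56 mm.
- meter: Bystander: red and black hand meter, 150 x 75 x 35 mm, lying on the mat on the left.
- flux_jar: Bystander: white jar, 44 mm wide, 45 mm high, at the right rear of the mat.
- spare_board: Bystander: dark bare circuit board, 110 x 45 x 6 mm, on the right of the mat.
- mat: Fixed blue mat on the bench, 520 x 950 mm, 2 mm thick: its top is at z = 2 mm. Fixture, wedge and bystanders stand on it. Origin under its centre.
There are look-alikes about, which are no part of the job. Of the things that look like the wedge, the middle-sized one is meant.

How it is judged (in metres and radians):
On the way, in this order (a step that is already met when the one before it is completed fails the run):
1. the clamp is turned clear of the platform, which still rests on the base (value of joint clamp above 1.2 rad and value of joint platform below 0.008 rad), for 0.2 s.
2. the wedge lifts the platform's front edge 2 to 8 mm (value of joint platform between 0.0121 and 0.0485 rad and contact force between wedge and platform above 0.5 N), for 0.2 s.
At the end, for the whole second after the job is handed in: Clamp beyond 1.2 rad; platform front edge 2 to 8 mm up (joint 0.0121 to 0.0485), resting on the wedge, which came from the front within 50 mm of the middle, lies flat on the mat (4 mm, 0.08 rad) and still; fingers grip the wedge (over 1 N); robot not touching the platform (all of step 2 and value of joint clamp above 1.2 rad and contact force between the fingers and wedge above 1 N and contact force between each of the arm, the fingers and platform below 0.3 N and z of wedge in the frame of fixture below 0.004 m and angle between wedge's own z axis and vertical below 0.08 rad and x of wedge in the frame of fixture below -0.02 m and y of wedge in the frame of fixture between -0.05 and 0.05 m and linear speed of wedge below 0.01 m/s and velocity of joint platform below 0.05 rad/s); the arm keeps its last pose, push and grip.
It fails at once if the robot itself raises the platform (value of joint platform above 0.008 rad and contact force between any of the fingers, the arm and platform above 1 N).
It fails at once if the meter is moved by more than 20 mm (distance of meter from where it was at the start of the episode above 0.02 m).
It fails at once if the jar is moved by more than 20 mm (distance of flux_jar from where it was at the start of the episode above 0.02 m).
It fails at once if the spare board is moved by more than 20 mm (distance of spare_board from where it was at the start of the episode above 0.02 m).
It also fails if it takes over 58 s, if anything falls off the work surface, if the arm or the gripper's body presses on something with over 40 N, if the wrist force passes 120 N, or if a joint passes its speed limit or range.

### The arm

A 6-joint arm with a two-finger parallel gripper is mounted at the origin on the work surface. World frame = base frame: x ahead of the robot, y to its left, z up, the work surface at z = 0. Lengths are in mm, angles in degrees, forces in N, time in s.
With the tool pointing down it reaches from about 300 to 850 mm from the base axis. Payload 4.2 kg.
Tool frame: the origin (TCP) lies midway between the tips of the shut fingers; the grasp point (between the pads) lies 19 mm behind it; z points along the fingers, y is the line along which they close (so a half turn about z gives the same grasp; the last joint's range is limited). The gripper opens to 91 mm and grips with 3 to 60 N. Pads are 32 mm wide; open, the fingers measure 118 mm over their backs; the gripper's body (76 mm by 178 mm) begins 60 mm behind the grasp point.
Start: joints at [74.198, 18.312, 89.639, -0, 72.044, -1.146], TCP at [145.488, 556.306, 213.976] pointing down, gripper open.
Joint ranges: [-177.97, 177.97], [-48.28, 115.42], [12.27, 149.76], [-77.06, 257.06], [2.81, 150.46], [-146.56, 146.56]. Speed limits (degrees/s): [147.25, 147.25, 180, 180, 180, 180].

### API

Orientations are given as [roll, pitch, yaw] about the fixed x, y, z axes, in that order (R = Rz(yaw) Ry(pitch) Rx(roll)).
In Python, from workcell import env gives the robot as it stands.
- The arm moves only by the shell command python3 -m jog 'ROWS' [FORCE]. ROWS is a JSON object of lists of equal length, an entry for each row: "jaw": the finger opening in mm, from 0 to 91.2; "slide": the shift along the tool's x, y, z in units of 30 mm (1.0 is 30 mm), a list of three; "spin": the turn about the tool's z in units of 8 degrees (1.0 is 8 degrees). In form: {"jaw": [jaw, ...], "slide": [[dx, dy, dz], ...], "spin": [spin, ...]}. A call has 1 to 10 rows; each row shifts and turns the commanded pose from where the row before left it, along the tool's axes as they then stand; what a row does not reach is not made up. A row lasts 1/10 s, in which the tool goes at most 50 mm and 8.59 degrees, less where a joint would pass 70% of its speed; a pose out of reach is approached as far as the arm can. A call is refused whole if a number of a shift passes 1 or a number of a turn 1, either way. A call with a gripper value outside its range is refused whole. The fingers move at their own pace and stop on an object; FORCE is the grip in N (left out, the last holds). Time passes only in rows, so rows that do not move let the fingers close. It gives the time, the measured TCP pose, the force, the opening and the grip force at its end, in the units of the state.
- env.state(): the state, without advancing time (a new reading comes with each control period).
- env.grab_frame(name): name is "scene" or "top"; returns the picture (400x640x3 uint8, red, green, blue); there is no depth.
- env.camera_model(name): a dict with "fx", "fy", "cx", "cy" (pixels), "D" ([k1, k2, p1, p2, k3] as OpenCV has them; the pictures are not rectified), "camera_from_world" (4x4, takes a point from world to camera coordinates). Camera axes: x right, y up, looking along -z (the intrinsics and any distortion apply to the point x, -y, -z); pixel columns grow to the right and rows downward; lengths in mm; the calibration is good to about 2 mm. A picture is of the moment at which its call begins. camera_model takes no time and is no camera call.
- env.job_done(): hands the job in; it is judged then, once.
The state is a dict: "time_s": time; "qpos": joint angles; "qvel": joint speeds; "effort": joint torques, N m; "ee_pos": TCP position; "ee_rot": TCP orientation; "force": force on the tool from outside, world axes, zero at the start; "torque": the same for the moment, N m; "gripper_width": finger opening in mm; "gripper_force": force on a finger pad.
Only numpy, scipy, OpenCV 4.12 (cv2) and the standard library are available. Lean on these libraries where they do the work, as an engineer would, in place of code of your own. Each camera call takes 0.05 s, during which the arm holds its last target. There are 200 camera calls.

## Working session

There is one attempt and no reset: what is moved stays moved. The work goes in short steps, Python scripts to look and compute and a shell command to move; the robot and the scene stay as the last step left them, time stands still between calls to the robot, and variables do not carry over. Pictures are saved under pics/ and viewed, at most 10 in all, crops included, and the job is handed in when it is done.

```bash
mkdir -p pics; cat > h.py <<'E'
import numpy as np,cv2
from workcell import env
def snap(n,f):
    im=env.grab_frame(n); cv2.imwrite('pics/'+f,im[:,:,::-1]); return im
def ray(n,uv,z):
    c=env.camera_model(n);K=np.array([[c['fx'],0,c['cx']],[0,c['fy'],c['cy']],[0,0,1.]])
    p=cv2.undistortPoints(np.array(uv,float).reshape(-1,1,2),K,np.array(c['D'],float)).reshape(-1,2)
    T=np.array(c['camera_from_world']);R=T[:3,:3];o=-R.T@T[:3,3]
    d=np.c_[p[:,0],-p[:,1],-np.ones(len(p))]@R
    return o+d*((z-o[2])/d[:,2])[:,None]
def proj(n,P):
    c=env.camera_model(n);K=np.array([[c['fx'],0,c['cx']],[0,c['fy'],c['cy']],[0,0,1.]])
    T=np.array(c['camera_from_world']);q=np.array(P,float).reshape(-1,3)@T[:3,:3].T+T[:3,3]
    q=q*[1,-1,-1]
    return cv2.projectPoints(q,np.zeros(3),np.zeros(3),K,np.array(c['D'],float))[0].reshape(-1,2)
E
python3 - <<'E'
from h import *
a=snap('top','t0.png');b=snap('scene','s0.png')
print(env.state()); 
for n in('top','scene'):
    T=np.array(env.camera_model(n)['camera_from_world']);print(n,-T[:3,:3].T@T[:3,3],env.camera_model(n)['fx'])
E
```

```text
{'time_s': 0.1, 'qpos': array([ 7.41972645e+01,  1.83462764e+01,  8.96998122e+01, -1.71558260e-03,
        7.20413137e+01, -1.14518672e+00]), 'qvel': array([-0.01360694, -0.11245594, -0.23665394, -0.02833795,  0.08310075,
        0.05732276]), 'effort': array([ 7.21403230e-04, -4.13335347e+01, -2.32508951e+01,  7.29528721e-02,
        4.22507711e-02, -7.95153937e-05]), 'ee_pos': array([145.37963866, 555.8608063 , 213.21870878]), 'ee_rot': array([-1.79912583e+02, -1.15952098e-04,  1.65342981e+02]), 'force': array([-0.09240005,  0.03928578,  0.31481494]), 'torque': array([ 0.05182484, -0.01112013,  0.00484982]), 'gripper_force': 0.0, 'gripper_width': 91.11401120554012}
top [ 255.57200509  -10.73698133 1138.15896474] 408.84917149266613
scene [1149.49316414  328.8338037   659.50265018] 366.3383057694343
```

View pics/t0.png

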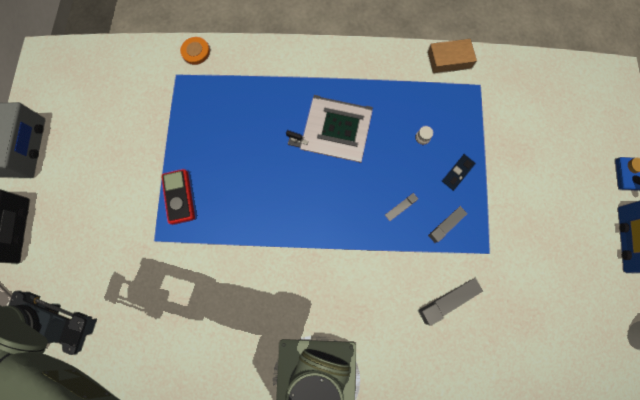

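View pics/s0.png

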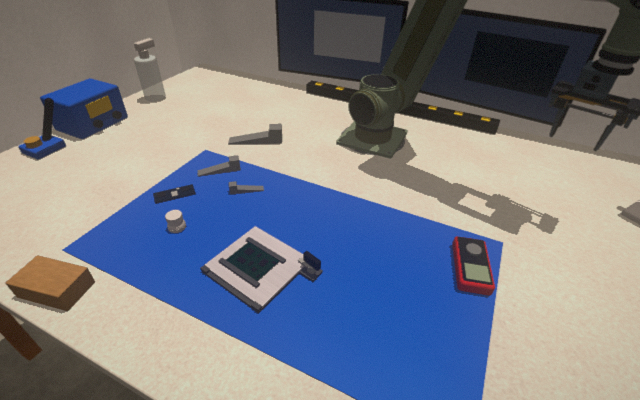

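Look-alikes for the wedge in the top view: small one at (402,207), middle one at (448,224) and large one at (450,300), which lies off the mat. I choose the middle one. Next I check it in a close crop and measure it.

```bash
python3 - <<'E'
from h import *
a=cv2.imread('pics/t0.png');b=cv2.imread('pics/s0.png')
c1=cv2.resize(a[180:270,370:500],None,fx=4,fy=4,interpolation=cv2.INTER_CUBIC)
c2=cv2.resize(a[85:170,275:405],None,fx=4,fy=4,interpolation=cv2.INTER_CUBIC)
c3=cv2.resize(b[140:200,150:280],None,fx=4,fy=4,interpolation=cv2.INTER_CUBIC)
cv2.imwrite('pics/c.png',np.vstack([c1[:330],c3]))
cv2.imwrite('pics/d.png',np.vstack([c2,cv2.resize(b[225:310,200:330],None,fx=4,fy=4,interpolation=cv2.INTER_CUBIC)[:250]]))
hsv=cv2.cvtColor(a,cv2.COLOR_BGR2HSV)
m=(hsv[...,1]<90).astype(np.uint8)*255
roi=np.zeros_like(m);roi[80:245,190:480]=255
m&=roi
for c in cv2.findContours(m,0,1)[0]:
    if cv2.contourArea(c)<60: continue
    r=cv2.minAreaRect(c);bp=cv2.boxPoints(r)
    w=ray('top',bp,12);print(np.round(r[0],1),'box',bp.round(1).tolist(),'world',w[:,:2].round(0).tolist())
    print(np.linalg.norm(w[0]-w[1]).round(),np.linalg.norm(w[1]-w[2]).round())
E
```

```text
[447.9 224.5] box [[427.8999938964844, 234.8000030517578], [459.70001220703125, 205.39999389648438], [467.79998779296875, 214.10000610351562], [436.1000061035156, 243.60000610351562]] world [[398.0, -296.0], [485.0, -389.0], [461.0, -411.0], [375.0, -319.0]]
127.0 33.0
[401.1 206.6] box [[384.20001220703125, 214.3000030517578], [413.1000061035156, 192.39999389648438], [418.0, 198.89999389648438], [389.20001220703125, 220.8000030517578]] world [[452.0, -173.0], [518.0, -255.0], [500.0, -269.0], [434.0, -187.0]]
105.0 23.0
[455.3 175.3] box [[444.0, 177.0], [457.0, 164.0], [466.5, 173.5], [453.5, 186.5]] world [[567.0, -346.0], [607.0, -385.0], [580.0, -412.0], [540.0, -372.0]]
57.0 39.0
[423.8 134.4] box [[412.79998779296875, 139.39999389648438], [421.20001220703125, 122.5999984741211], [434.79998779296875, 129.39999389648438], [426.3999938964844, 146.1999969482422]] world [[677.0, -256.0], [731.0, -282.0], [711.0, -323.0], [658.0, -296.0]]
60.0 45.0
[328.3 126.5] box [[283.79998779296875, 146.0], [295.5, 90.69999694824219], [372.70001220703125, 107.0], [361.0, 162.3000030517578]] world [[642.0, 119.0], [819.0, 94.0], [774.0, -138.0], [601.0, -106.0]]
178.0 237.0
[434.  82.] box [[389.0, 80.0], [479.0, 80.0], [479.0, 84.0], [389.0, 84.0]] world [[866.0, -187.0], [882.0, -467.0], [868.0, -466.0], [852.0, -187.0]]
281.0 14.0
```

View pics/c.png

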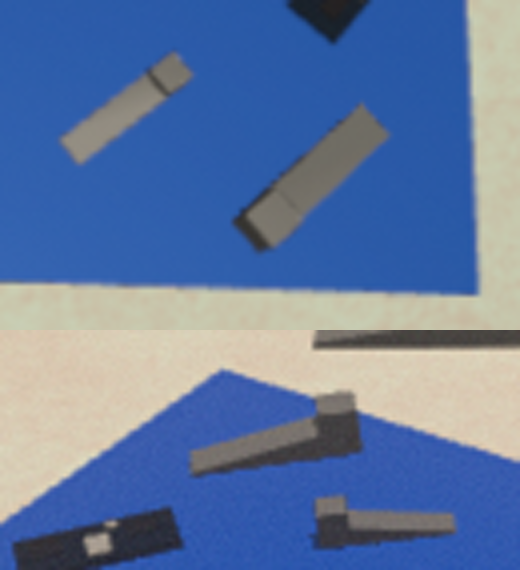

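View pics/d.png

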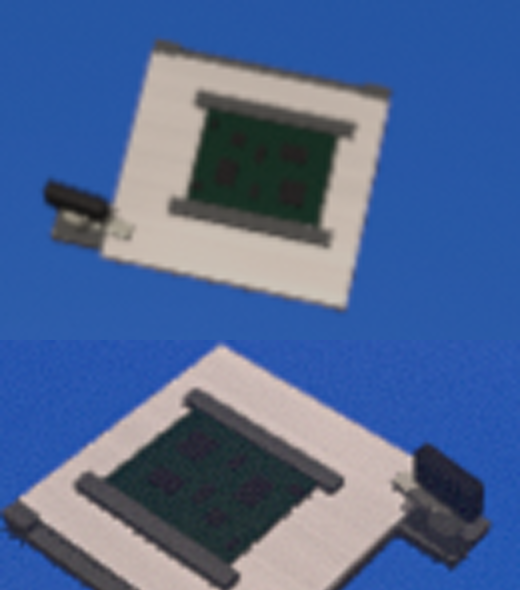

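Crops confirm it. The middle wedge has its block at top (440,234) and its thin edge at (464,210). The platform's front corners are at about (300,149) and (361.5,161.5), and the knob bar is at about (294,135).

```bash
python3 - <<'E'
from h import *
f=lambda L,o:(np.array(L,float)+.5)/4-.5+np.array(o)
a=cv2.imread('pics/t0.png')
hsv=cv2.cvtColor(a,cv2.COLOR_BGR2HSV)
# platform
w=ray('top',f([[101,258],[347,308],[388,95],[152,50]],(275,85)),16)[:,:2]
print('plat',w.round(1).tolist(),[np.linalg.norm(w[i]-w[(i+1)%4]).round(1) for i in range(4)])
mid=(w[0]+w[1])/2; rm=(w[2]+w[3])/2; x=(rm-mid)/np.linalg.norm(rm-mid); y=(w[0]-w[1])/np.linalg.norm(w[0]-w[1])
yx=np.degrees(np.arctan2(x[1],x[0])); yy=np.degrees(np.arctan2(-y[0],y[1])); print('mid',mid,'yaw',yx,yy)
t=np.radians((yx+yy)/2);X=np.array([np.cos(t),np.sin(t)]);Y=np.array([-X[1],X[0]])
print('clamp pred',mid+25*X+112*Y)
k=ray('top',f([[46,182],[110,200],[108,219],[46,203]],(275,85)),59.5)[:,:2]
print('knob top quad',k.round(1).tolist(),k.mean(0))
e=ray('top',f([[362,103],[390,135]],(370,180)),5)[:,:2];print('thin',e,np.linalg.norm(e[0]-e[1]))
q=ray('top',f([[272,187],[302,213],[273,248],[243,217]],(370,180)),42)[:,:2]
print('block',q.round(1).tolist(),q.mean(0),[np.linalg.norm(q[i]-q[(i+1)%4]).round(1) for i in range(4)])
d=e.mean(0)-q.mean(0);print('len',np.linalg.norm(d),'yaw',np.degrees(np.arctan2(d[1],d[0])))
# scene view checks
g=lambda L,o:(np.array(L,float)+.5)/4-.5+np.array(o)
print('scene thin',ray('scene',g([[190,452-330],[192,474-330]],(150,140)),5)[:,:2])
print('scene block top',ray('scene',g([[318,66],[352,62],[357,78],[316,83]],(150,140)),42)[:,:2].mean(0))
print('scene knob',ray('scene',g([[420,450-340],[482,490-340]],(200,225)),59.5)[:,:2].round(1).tolist())
print('scene plat FL? RL',ray('scene',g([[413,455-340],[222,345-340]],(200,225)),16)[:,:2].round(1).tolist())
E
```

```text
plat [[633.1, 71.6], [602.0, -106.3], [768.1, -134.4], [797.7, 41.9]] [np.float64(180.6), np.float64(168.5), np.float64(178.8), np.float64(167.3)]
mid [617.53353818 -17.30720326] yaw -9.91409264020878 -9.919196565302942
clamp pred [661.44813193  88.71406091]
knob top quad [[673.2, 109.9], [661.3, 64.3], [647.2, 65.0], [657.6, 109.0]] [659.82263404  87.04594872]
thin [[ 486.60424028 -392.33117316]
 [ 464.07880265 -412.01746874]] 29.915640965561643
block [[418.5, -315.4], [401.4, -335.8], [376.9, -315.4], [397.4, -295.1]] [ 398.55787556 -315.43373851] [np.float64(26.7), np.float64(31.9), np.float64(28.8), np.float64(29.3)]
len 115.84324288344615 yaw -48.48441921551705
scene thin [[ 462.96722462 -411.12256767]
 [ 485.25458846 -390.1894252 ]]
scene block top [ 396.96239581 -316.18599716]
scene knob [[658.7, 69.3], [669.1, 112.4]]
scene plat FL? RL [[628.5, 48.7], [601.1, -103.6]]
```

```bash
cat >> h.py <<'E'
def go(x,y,z,psi=None):
    s=env.state();p=s['ee_pos'];q=np.radians(s['ee_rot'][2])
    d=np.array([x,y,z])-p
    t=np.array([np.cos(q)*d[0]+np.sin(q)*d[1],np.sin(q)*d[0]-np.cos(q)*d[1],-d[2]])/30
    print('slide units',t.round(2),'spin',None if psi is None else round((s['ee_rot'][2]-psi)/8,2),'pose',p.round(1),s['ee_rot'].round(1),'F',s['force'].round(1),s['torque'].round(2),s['gripper_width'],s['gripper_force'],s['time_s'])
E
python3 -m jog '{"jaw":[60,60,60,60,60,60,60,60,60,60],"slide":[[0,0,0],[0,0,0],[0,0,0],[0,0,0],[0,0,0],[0,0,0],[0,0,0],[0,0,0],[0,0,0],[0,0,0]],"spin":[1,1,1,1,1,1,1,1,1,1]}' 25
python3 -m jog '{"jaw":[60,60,60],"slide":[[0,0,0],[0,0,0],[0,0,0]],"spin":[1,0.13,0]}'
python3 -c "
from h import *
go(661,88.5,120,76.3)"
```

```text
time_s: 1.1
ee_pos: [145.4, 556.0, 213.5]
ee_rot: [-180.0, 0.1, 85.0]
force: [-0.3, 0.6, -0.0]
gripper_width: 60.0
gripper_force: 0.0
time_s: 1.4
ee_pos: [145.4, 556.1, 213.7]
ee_rot: [-180.0, 0.0, 76.4]
force: [-1.0, 0.0, 0.1]
gripper_width: 59.8
gripper_force: 0.0
slide units [-11.12  20.36   3.12] spin 0.02 pose [145.4 556.1 213.7] [-180.     0.    76.4] F [-1.   0.   0.1] [-0.03  0.06 -0.01] 59.81340039376151 0.0 1.4
```

```bash

python3 -m jog '{"jaw":[60,60,60,60,60,60,60,60,60,60],"slide":[[-0.5,0.9,0],[-0.5,0.9,0],[-0.5,0.9,0],[-0.5,0.9,0],[-0.5,0.9,0],[-0.5,0.9,0],[-0.5,0.9,0],[-0.5,0.9,0],[-0.5,0.9,0],[-0.5,0.9,0]],"spin":[0,0,0,0,0,0,0,0,0,0]}' | head -2
python3 -m jog '{"jaw":[60,60,60,60,60,60,60,60,60,60],"slide":[[-0.5,0.9,0.3],[-0.5,0.9,0.3],[-0.5,0.9,0.3],[-0.5,0.9,0.3],[-0.5,0.9,0.3],[-0.5,0.9,0.3],[-0.5,0.9,0.3],[-0.5,0.9,0.3],[-0.5,0.9,0.3],[-0.5,0.9,0.3]],"spin":[0,0,0,0,0,0,0,0,0,0]}' | head -2
python3 -m jog '{"jaw":[60,60,60,60,60,60],"slide":[[-0.5,0.8,0],[-0.5,0.8,0],[-0.12,0.76,0],[0,0,0],[0,0,0],[0,0,0]],"spin":[0,0,0,0,0,0]}' 
python3 -c "
from h import *
go(661,88.5,31,76.3)"
```

```text
time_s: 2.4
ee_pos: [373.1, 345.7, 214.0]
time_s: 3.4
ee_pos: [599.9, 136.0, 123.4]
time_s: 4.0
ee_pos: [658.8, 88.2, 123.8]
ee_rot: [-179.9, 0.0, 76.4]
force: [-0.6, -0.3, -0.7]
gripper_width: 59.8
gripper_force: 0.0
slide units [0.03 0.07 3.09] spin 0.01 pose [658.8  88.2 123.8] [-179.9    0.    76.4] F [-0.6 -0.3 -0.7] [-0.12  0.11  0.01] 59.8088140407022 0.0 4.0
```

```bash

python3 -m jog '{"jaw":[60,60,60,60,60,60,60],"slide":[[0.03,0.07,0.5],[0,0,0.5],[0,0,0.5],[0,0,0.5],[0,0,0.5],[0,0,0.5],[0,0,0]],"spin":[0,0,0,0,0,0,0]}' 
python3 - <<'E'
from h import *
a=snap('top','t1.png');b=snap('scene','s1.png')
cv2.imwrite('pics/e.png',np.vstack([cv2.resize(a[95:165,260:370],None,fx=4,fy=4),cv2.resize(b[205:280,270:380],None,fx=4,fy=4)]))
E
```

```text
time_s: 4.7
ee_pos: [660.1, 88.0, 31.0]
ee_rot: [-179.7, 0.1, 76.3]
force: [-0.9, 0.9, -0.0]
gripper_width: 60.0
gripper_force: 0.0
```

View pics/e.png

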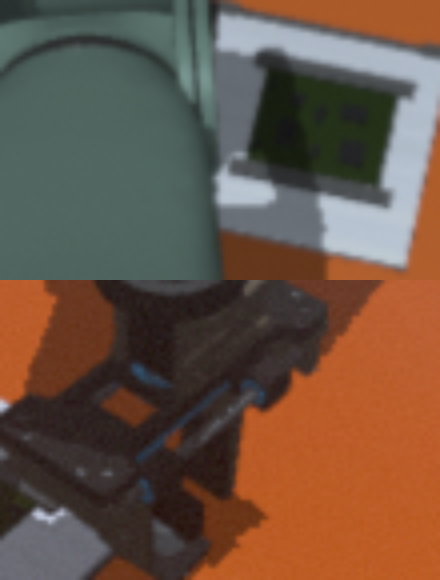

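The arm hides the knob in both views (swapped colours are only a saving slip), but nothing has been touched. Closing on the knob now; the width should read about 13 mm.

```bash

python3 -m jog '{"jaw":[5,5,5,5,5,5,5,5],"slide":[[0,0,0],[0,0,0],[0,0,0],[0,0,0],[0,0,0],[0,0,0],[0,0,0],[0,0,0]],"spin":[0,0,0,0,0,0,0,0]}' 20
```

```text
time_s: 5.6
ee_pos: [661.8, 88.0, 34.0]
ee_rot: [-180.0, 0.0, 76.3]
force: [-1.0, 0.1, 1.9]
gripper_width: 12.7
gripper_force: 20.0
```

Holding the 13 mm bar. Turn it 80° clockwise.

```bash

python3 -m jog '{"jaw":[5,5,5,5,5,5,5,5,5,5],"slide":[[0,0,0],[0,0,0],[0,0,0],[0,0,0],[0,0,0],[0,0,0],[0,0,0],[0,0,0],[0,0,0],[0,0,0]],"spin":[0.5,0.5,0.5,0.5,0.5,0.5,0.5,0.5,0.5,0.5]}'
python3 -m jog '{"jaw":[5,5,5,5,5,5,5,5,5,5],"slide":[[0,0,0],[0,0,0],[0,0,0],[0,0,0],[0,0,0],[0,0,0],[0,0,0],[0,0,0],[0,0,0],[0,0,0]],"spin":[0.5,0.5,0.5,0.5,0.5,0.5,0.5,0.5,0.5,0.5]}'
python3 -m jog '{"jaw":[5,5,5,5],"slide":[[0,0,0],[0,0,0],[0,0,0],[0,0,0]],"spin":[0,0,0,0]}'
```

```text
time_s: 6.6
ee_pos: [661.3, 88.3, 34.0]
ee_rot: [-179.9, 0.1, 36.1]
force: [-3.0, 0.1, 1.6]
gripper_width: 13.1
gripper_force: 20.0
time_s: 7.6
ee_pos: [661.1, 88.9, 34.0]
ee_rot: [-179.9, 0.1, -3.9]
force: [-2.5, 2.6, 1.6]
gripper_width: 12.9
gripper_force: 20.0
time_s: 8.0
ee_pos: [661.1, 88.8, 33.9]
ee_rot: [-179.9, 0.1, -3.6]
force: [-4.5, 3.8, 2.4]
gripper_width: 13.0
gripper_force: 20.0
```

The knob turned with the grip (yaw 76.3 to -3.6). Release, lift, and look.

```bash

python3 -m jog '{"jaw":[45,45,45,45,45,45,45,45,45,45],"slide":[[0,0,0],[0,0,0],[0,0,0],[0,0,0],[0,0,0],[0,0,-0.5],[0,0,-0.8],[0,0,-0.8],[0,0,-0.8],[0,0,-0.5]],"spin":[0,0,0,0,0,0,0,0,0,0]}'
python3 -c "
from h import *
go(398,-315.7,136,-48.5)"
```

```text
time_s: 9.0
ee_pos: [663.3, 88.0, 139.6]
ee_rot: [-180.0, -0.3, -3.7]
force: [0.3, -0.1, -0.6]
gripper_width: 44.9
gripper_force: 0.0
slide units [-7.96 14.    0.12] spin 5.6 pose [663.3  88.  139.6] [-180.    -0.3   -3.7] F [ 0.3 -0.1 -0.6] [-0.06  0.14 -0.03] 44.86613869635661 0.0 9.0
```

```bash

python3 -m jog '{"jaw":[60,60,60,60,60,60,60,60,60,60],"slide":[[-0.5,0.88,0],[-0.5,0.88,0],[-0.5,0.88,0],[-0.5,0.88,0],[-0.5,0.88,0],[-0.5,0.88,0],[-0.5,0.88,0],[-0.5,0.88,0],[-0.5,0.88,0],[-0.5,0.88,0]],"spin":[0,0,0,0,0,0,0,0,0,0]}' | head -2
python3 -m jog '{"jaw":[60,60,60,60,60,60,60,60],"slide":[[-0.5,0.88,0],[-0.5,0.88,0],[-0.5,0.88,0],[-0.5,0.88,0],[-0.5,0.88,0],[-0.46,0.8,0],[0,0,0],[0,0,0]],"spin":[0,0,0,0,0,0,0,0]}' | head -2
python3 -m jog '{"jaw":[60,60,60,60,60,60,60,60],"slide":[[0,0,0],[0,0,0],[0,0,0],[0,0,0],[0,0,0],[0,0,0],[0,0,0],[0,0,0]],"spin":[1,1,1,1,1,0.6,0,0]}'
python3 - <<'E'
from h import *
a=snap('top','t2.png');b=snap('scene','s2.png')
go(398,-315.7,30,-48.5)
a=cv2.imread('pics/t2.png');b=cv2.imread('pics/s2.png')
cv2.imwrite('pics/f.png',np.vstack([cv2.resize(a[85:165,265:395],None,fx=4,fy=4),cv2.resize(b[130:200,150:280],None,fx=4,fy=4)]))
E
```

```text
time_s: 10.0
ee_pos: [495.1, -166.9, 137.3]
time_s: 10.8
ee_pos: [396.9, -316.1, 136.8]
time_s: 11.6
ee_pos: [397.4, -315.1, 136.2]
ee_rot: [-180.0, -0.0, -48.3]
force: [0.4, 0.4, 0.4]
gripper_width: 59.9
gripper_force: 0.0
slide units [ 0.03 -0.01  3.54] spin 0.01 pose [ 397.2 -315.4  136.1] [-180.    -0.   -48.4] F [0.1 0.7 0.4] [-0.    0.16 -0.07] 60.157662680402154 0.0 11.7
```

View pics/f.png

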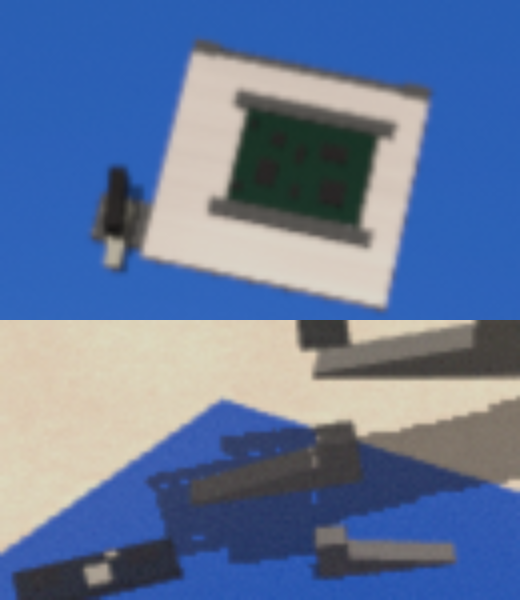

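The clamp arm points to the front at about (293,147) in the top view, and the platform is still down. Descend on the wedge block.

```bash

python3 -m jog '{"jaw":[60,60,60,60,60,60,60,60,60,60],"slide":[[0.03,-0.01,0.6],[0,0,0.6],[0,0,0.6],[0,0,0.6],[0,0,0.6],[0,0,0.5],[0,0,0.4],[0,0,0.2],[0,0,0],[0,0,0]],"spin":[0,0,0,0,0,0,0,0,0,0]}'
python3 -m jog '{"jaw":[20,20,20,20,20,20,20,20],"slide":[[0,0,0],[0,0,0],[0,0,0],[0,0,0],[0,0,0],[0,0,0],[0,0,0],[0,0,0]],"spin":[0,0,0,0,0,0,0,0]}' 30
```

```text
time_s: 12.7
ee_pos: [398.0, -316.5, 13.3]
ee_rot: [-180.0, -0.0, -48.5]
force: [0.1, -0.0, 0.8]
gripper_width: 59.9
gripper_force: 0.0
time_s: 13.5
ee_pos: [397.6, -316.3, 13.1]
ee_rot: [-180.0, -0.0, -48.5]
force: [-1.9, 0.5, 4.2]
gripper_width: 29.8
gripper_force: 29.9
```

```bash

python3 -m jog '{"jaw":[20,20,20,20,20,20,20,20,20,20],"slide":[[0,0,-0.2],[0,0,-0.4],[0,0,-0.5],[0,0,-0.5],[0,0,-0.4],[0,0,0],[0,0,0],[0,0,0],[0,0,0],[0,0,0]],"spin":[0,0,0,0,-0.5,-0.9,-0.9,-0.9,-0.9,-0.73]}' 30
python3 -m jog '{"jaw":[20,20,20],"slide":[[0,0,0],[0,0,0],[0,0,0]],"spin":[0,0,0]}' 
python3 -c "
from h import *
go(474.5,7.6,30,-9.9)"
```

```text
time_s: 14.5
ee_pos: [397.8, -316.3, 73.7]
ee_rot: [180.0, -0.0, -9.6]
force: [-0.3, -0.7, -0.5]
gripper_width: 29.5
gripper_force: 29.9
time_s: 14.8
ee_pos: [397.7, -316.3, 73.2]
ee_rot: [180.0, -0.0, -9.9]
force: [0.4, 0.2, -1.5]
gripper_width: 29.9
gripper_force: 29.9
slide units [  0.66 -11.08   1.44] spin -0.0 pose [ 397.7 -316.3   73.2] [180.   -0.   -9.9] F [ 0.4  0.2 -1.5] [-0.04  0.2   0.01] 29.92300126561248 29.91520592942834 14.8
```

```bash

python3 -m jog '{"jaw":[20,20,20,20,20,20,20,20,20,20],"slide":[[0,-0.5,0],[0,-0.8,0],[0,-0.8,0],[0,-0.8,0],[0,-0.8,0],[0,-0.8,0],[0,-0.8,0],[0,-0.8,0],[0,-0.8,0],[0,-0.8,0]],"spin":[0,0,0,0,0,0,0,0,0,0]}' | head -2
python3 -m jog '{"jaw":[20,20,20,20,20,20,20,20,20],"slide":[[0.1,-0.8,0],[0.1,-0.8,0],[0.1,-0.8,0.2],[0.2,-0.58,0.3],[0.16,-0.4,0.4],[0,0,0.4],[0,0,0.2],[0,0,0],[0,0,0]],"spin":[0,0,0,0,0,0,0,0,0]}' 
python3 - <<'E'
from h import *
a=snap('top','t3.png');b=snap('scene','s3.png')
go(474.5,7.6,13.1,-9.9)
a=cv2.imread('pics/t3.png');b=cv2.imread('pics/s3.png')
cv2.imwrite('pics/g.png',np.vstack([cv2.resize(a[95:195,265:395],None,fx=4,fy=4)[:330],cv2.resize(b[190:250,200:330],None,fx=4,fy=4)]))
E
```

```text
time_s: 15.8
ee_pos: [436.8, -86.7, 73.0]
time_s: 16.7
ee_pos: [473.9, 7.7, 28.0]
ee_rot: [-180.0, 0.0, -9.9]
force: [0.3, -1.0, -0.2]
gripper_width: 29.7
gripper_force: 29.9
slide units [ 0.01 -0.    0.51] spin 0.0 pose [474.3   7.6  28.4] [-1.8e+02 -1.0e-01 -9.9e+00] F [ 0.1  0.5 -0.5] [-0.02  0.17 -0.02] 30.30862491846506 29.91508298087865 16.8
```

View pics/g.png

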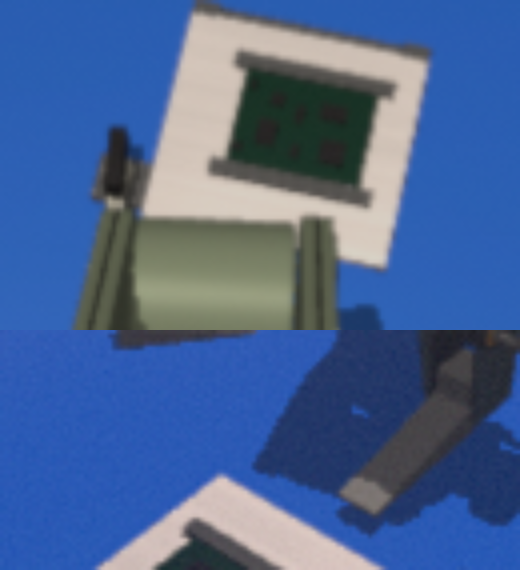

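Scene crop: the wedge is held straight, with its thin edge corners at about (285,231) and (294,236). Check that edge against the tool pose.

```bash
python3 - <<'E'
from h import *
g=lambda L,o:(np.array(L,float)+.5)/4-.5+np.array(o)
w=ray('scene',g([[340,163],[377,183]],(200,190)),20.3)[:,:2];print(w,w.mean(0),np.linalg.norm(w[0]-w[1]))
t=np.radians(-9.9);X=np.array([np.cos(t),np.sin(t)]);Y=np.array([-X[1],X[0]]);M=np.array([617.3,-17.3])
for v in(w[0],w[1],w.mean(0)): print('fixture',(v-M)@X,(v-M)@Y)
p=env.state()['ee_pos'][:2];print('edge minus tool',(w.mean(0)-p)@X)
E
```

```text
[[584.60785033 -26.33578503]
 [589.47713681   2.80290279]] [587.04249357 -11.76644112] 29.542733086797078
fixture -30.651827138604972 -14.521967976578157
fixture -30.864835997620535 15.01999718255971
fixture -30.758331568112695 0.24901460299078568
edge minus tool 114.36984055500326
```

Aligned within 1 mm (edge 30.8 mm in front of the platform, lateral 0.2 mm). Lower to the mat, then advance to first contact range.

```bash

python3 -m jog '{"jaw":[20,20,20,20,20,20,20],"slide":[[0,0,0.2],[0,0,0.15],[0,0,0.1],[0,0,0.06],[0,0,0],[0,0,0],[0,0,0]],"spin":[0,0,0,0,0,0,0]}' 30
python3 -m jog '{"jaw":[20,20,20,20,20,20,20,20,20,20],"slide":[[0.2,0,0],[0.3,0,0],[0.3,0,0],[0.3,0,0],[0.3,0,0],[0.2,0,0],[0.15,0,0],[0.05,0,0],[0,0,0],[0,0,0]],"spin":[0,0,0,0,0,0,0,0,0,0]}' 
python3 -c "
from h import *
t=np.radians(-9.9);X=np.array([np.cos(t),np.sin(t)]);M=np.array([617.3,-17.3])
o=M-59*X
go(o[0],o[1],13.1,-9.9)"
```

```text
time_s: 17.5
ee_pos: [473.7, 7.8, 13.1]
ee_rot: [180.0, 0.0, -9.9]
force: [-3.0, 0.5, 6.3]
gripper_width: 29.9
gripper_force: 29.9
time_s: 18.5
ee_pos: [526.5, -1.3, 13.1]
ee_rot: [-180.0, 0.1, -9.9]
force: [-3.6, 0.1, 5.9]
gripper_width: 30.0
gripper_force: 30.0
slide units [1.11 0.01 0.  ] spin 0.0 pose [526.5  -1.3  13.1] [-1.8e+02  1.0e-01 -9.9e+00] F [-3.6  0.1  5.9] [ 0.01  0.78 -0.01] 30.045602156499164 29.99290573701728 18.5
```

```bash

python3 -m jog '{"jaw":[20,20,20,20,20,20,20,20,20,20],"slide":[[0.1,0,0],[0.15,0,0],[0.15,0,0],[0.15,0,0],[0.15,0,0],[0.15,0,0],[0.15,0,0],[0.11,0,0],[0,0,0],[0,0,0]],"spin":[0,0,0,0,0,0,0,0,0,0]}' 
python3 -m jog '{"jaw":[20,20,20],"slide":[[0,0,0],[0,0,0],[0,0,0]],"spin":[0,0,0]}' 
python3 - <<'E'
from h import *
b=snap('scene','s4.png');snap('top','t4.png')
a=cv2.imread('pics/t4.png');b=cv2.imread('pics/s4.png')
t=np.radians(-9.9);X=np.array([np.cos(t),np.sin(t)]);M=np.array([617.3,-17.3]);o=M-59*X
go(o[0],o[1],13.1,-9.9)
cv2.imwrite('pics/k.png',np.vstack([cv2.resize(b[205:315,190:340],None,fx=4,fy=4)[:340],cv2.resize(cv2.imread('pics/s2.png')[205:315,190:340],None,fx=4,fy=4)[:250]]))
E
```

```text
time_s: 19.5
ee_pos: [556.8, -6.7, 13.1]
ee_rot: [180.0, 0.4, -9.9]
force: [-7.8, 0.3, 10.2]
gripper_width: 29.8
gripper_force: 30.0
time_s: 19.8
ee_pos: [556.8, -6.7, 13.1]
ee_rot: [180.0, 0.4, -9.9]
force: [-8.1, 0.3, 10.2]
gripper_width: 29.8
gripper_force: 30.0
slide units [ 0.08  0.   -0.  ] spin 0.0 pose [556.8  -6.7  13. ] [180.    0.4  -9.9] F [-6.8  1.3  9.9] [ 0.25  1.58 -0.04] 29.579867306454798 29.999677495798096 19.9
```

View pics/k.png

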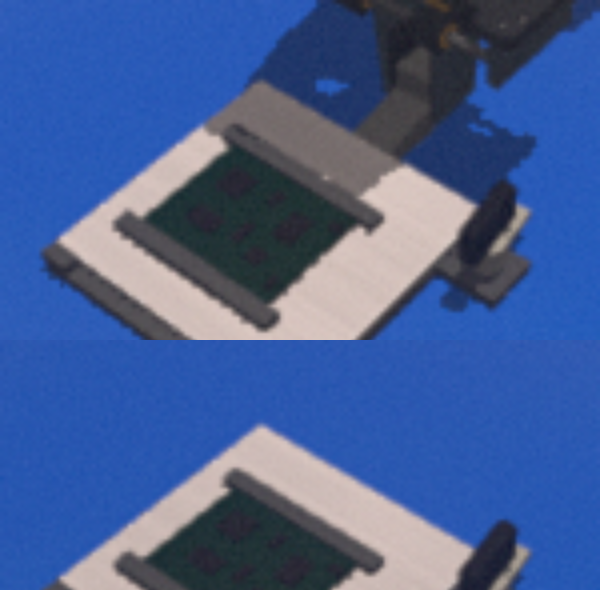

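The platform's front right corner has risen about 1.7 px in the scene view, roughly 4–5 mm. This agrees with the geometry (53 mm insertion, about 4.5 mm lift) and the 4 N rise in vertical force. The arm is still and gripping, so I hand in.

```bash
python3 -c "
from h import *
P=np.array([617.3-.171*90,-17.3-.985*90,16]);print(proj('scene',[P,P+[0,0,4.5]]))
print(env.job_done())"
```

```text
[[254.1510872  225.78560545]
 [253.99468382 224.48995696]]
the job is handed in; nothing more can be done
None
```

The job is handed in: I turned the clamp about 80° to roughly 83° (1.45 rad), clear of the platform. The wedge is flat under the middle of the front edge and lifts it by about 4.5 mm (estimated from the geometry and the camera), still gripped at 30 N; no verdict came back.

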